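Clear the stationery pile

TASK

Someone left the stamping things in a pile: take it apart and put everything away. The tape roll goes flat over the upright post, the block of notes flat in the shorter cradle and the flat ink-pad tin flat in the longer cradle, each centred and lengthwise between the cradle's end lips; the rubber stamp ends up standing upright on the middle of the lid of the ink-pad tin in its cradle (rest it on the bare desk meanwhile). Do not tip the stamp or the tape roll over on the way, and leave the mug, the ink bottle and the stapler where they are.

Things in the scene. Friction and masses are not known exactly. Their poses are not given: they have to be found in the camera images.
- stamp: rubber stamp at the top of the pile, standing on the tape roll: black base 44 x 30 x 14 mm (x, y, z) with an upright round wooden handle on its middle, 24 mm in diameter from 14 to 50 mm above the origin, then a knob 30 mm in diameter up to the total height of 68 mm. Origin: centre of the underside, z up along the handle. About 50 g. The bare desk around x = 0.43 m, y = 0 is always free for resting it.
- tape_roll: roll of amber adhesive tape lying flat on the note block, under the stamp: ring of 56 mm outer diameter, 26 mm hole, 20 mm high. Origin: centre of the underside, z along its axis. About 60 g.
- note_block: block of white note paper on cardboard, 76 mm (x) x 50 mm (y) x 25 mm high, lying on the ink-pad tin, under the tape roll. Rigid. Origin: centre of the underside. About 90 g.
- ink_pad: closed flat dark steel ink-pad tin at the bottom of the pile, 105 mm (x) x 66 mm (y) x 18 mm high, with a plain flat lid that does not open. Lies on the desk. Origin: centre of the underside. About 130 g.
- tape_post: post for the tape roll, fixed to the desk: grey disc 66 mm in diameter and 8 mm high, with a thin upright steel pin on its middle, 8 mm in diameter, its top 40 mm above the desk. Origin: centre of the underside. The tape roll in place lies flat on the disc, its underside 8 mm above the origin.
- long_cradle: grey plastic cradle for the ink-pad tin, fixed to the desk: floor plate 5 mm thick, 84 mm wide (y), with a lip 4 mm thick and 13 mm high (8 mm above the floor) at each end of its length (x), 129 mm apart inside; open along both long sides. Origin: centre of the underside. The tin in place lies with its underside 5 mm above the origin.
- short_cradle: grey plastic cradle for the note block, fixed to the desk: like the long one but 100 mm between the lips (x) and 68 mm wide (y). Floor plate 5 mm thick, lips 4 mm thick and 13 mm high, open along both long sides. Origin: centre of the underside.
- mug: white mug, 76 mm in diameter, 85 mm high, beyond the work; to be left alone. Origin: centre of the underside.
- ink_bottle: small jar with a black cap, 38 mm in diameter, 52 mm high, beyond the work in the middle; to be left alone. Origin: centre of the underside.
- stapler: black stapler, 125 x 34 x 42 mm, at the near left; to be left alone. Origin: centre of the underside, x along its length.

How it is judged:
By the outcome, as a careful person would: the job done as asked, in the order asked, and still so for the second after the job is handed in, with the robot touching nothing.
It also fails if it takes over 138 s, if anything falls off the work surface, if the arm or the gripper's body presses on something with over 40 N, if the wrist force passes 120 N, or if a joint passes its speed limit or range.

ROBOT

A 6-joint arm with a two-finger parallel gripper is mounted at the origin on the work surface. World frame = base frame: x ahead of the robot, y to its left, z up, the work surface at z = 0. Lengths are in m, angles in rad, forces in N, time in s.
With the tool pointing down it reaches from about 0.3 to 0.825 m from the base axis. Payload 5.4 kg.
Tool frame: the origin (TCP) lies at the very end of the fingers, on their centre line; the grasp point (between the pads) lies 19 mm behind it; z points along the fingers, y is the line along which they close (so a half turn about z gives the same grasp; the last joint's range is limited). The gripper opens to 92 mm and grips with 3 to 60 N. Pads are 20 mm wide; open, the fingers measure 128 mm over their backs; the gripper's body (75 mm by 189 mm) begins 69 mm behind the grasp point.
Start: joints at [0.916, 0.158, 1.597, -0, 1.386, -0.21], TCP at [0.247, 0.519, 0.215] pointing down, gripper open.
Joint ranges: [-2.91, 2.91], [-0.94, 2.29], [0.18, 2.7], [-1.29, 4.43], [0.17, 2.64], [-3, 3]. Speed limits (rad/s): [2.57, 2.57, 3.14, 3.14, 3.14, 3.14].

INTERFACE

Orientations are given as a 3x3 rotation matrix whose columns are the frame's x, y, z axes.
In Python, from workcell import telemetry, get_image, camera_params, ctrl gives the robot as it stands.
- The arm moves only by the shell command python3 -m jog 'ROWS'. ROWS is JSON, one flat list of numbers, 7 for each row, row after row: the opening, from 0 (shut) to 1 (fully open), then the shift along the tool's x, y, z in cm, then the turn, a rotation vector about the tool's x, y, z in rad. A call has 1 to 10 rows; each row shifts and turns the commanded pose from where the row before left it, along the tool's axes as they then stand; what a row does not reach is not made up. A row lasts 1/12 s, in which the tool goes at most 41.7 mm and 7.16 degrees, less where a joint would pass 70% of its speed; a pose out of reach is approached as far as the arm can. A call with a gripper value outside its range is refused whole. The fingers move at their own pace and stop on an object; the grip force is fixed at half the most. Time passes only in rows, so rows that do not move let the fingers close. It gives the time, the measured TCP pose, the force, the opening and the grip force at its end, in the units of the state.
- telemetry.state(): the state, without advancing time (a new reading comes with each control period).
- get_image(name): name is "side" or "top"; returns the picture (400x640x3 uint8, red, green, blue); there is no depth.
- camera_params(name): a dict with "K" (3x3 intrinsics, pixels), "pose" (4x4, takes a point from camera to world coordinates). Camera axes: x right, y down, z forward; pixel columns grow to the right and rows downward; lengths in m; the calibration is good to about 2 mm. A picture is of the moment at which its call begins. camera_params takes no time and is no camera call.
- ctrl.finish_job(): hands the job in; it is judged then, once.
The state is a dict: "time": time; "joint_pos": joint angles; "qvel": joint speeds; "tau": joint torques, N m; "position": TCP position; "tcp_rot": TCP orientation; "contact_force": force on the tool from outside, world axes, zero at the start; "ft_torque": the same for the moment, N m; "grip_width": finger opening in m; "finger_force": force on a finger pad.
Only numpy, scipy, OpenCV 4.12 (cv2) and the standard library are available. Lean on these libraries where they do the work, as an engineer would, in place of code of your own. Each camera call takes 0.05 s, during which the arm holds its last target. There are 200 camera calls.

## Working session

There is one attempt and no reset: what is moved stays moved. The work goes in short steps, Python scripts to look and compute and a shell command to move; the robot and the scene stay as the last step left them, time stands still between calls to the robot, and variables do not carry over. Pictures are saved under pics/ and viewed, at most 14 in all, crops included, and the job is handed in when it is done.

```bash
mkdir -p pics; ls; python3 - <<'E'
from workcell import telemetry,get_image,camera_params
import cv2,numpy as np
s=telemetry.state();print(s['time'],s['position'],s['tcp_rot'],s['grip_width'])
for n in('side','top'):
    cv2.imwrite(f'pics/{n}0.png',get_image(n)[:,:,::-1]);c=camera_params(n);print(np.round(c['K'],1),np.round(c['pose'],3))
E
```

```text
pics
0.0 [0.24703593 0.51853526 0.2136543 ] [[-9.02699437e-01  4.30270261e-01 -1.10894133e-03]
 [ 4.30271531e-01  9.02698320e-01 -1.46744934e-03]
 [ 3.69639661e-04 -1.80181158e-03 -9.99998308e-01]] 0.09201119301370642
[[450.4   0.  323.1]
 [  0.  450.4 204.6]
 [  0.    0.    1. ]] [[ 0.945 -0.218  0.245  0.247]
 [-0.328 -0.602  0.728 -0.879]
 [-0.011 -0.768 -0.64   0.838]
 [ 0.     0.     0.     1.   ]]
[[517.8   0.  318.8]
 [  0.  517.8 197. ]
 [  0.    0.    1. ]] [[ 1.900e-02 -9.960e-01  8.400e-02  4.410e-01]
 [-1.000e+00 -2.000e-02 -1.300e-02  1.000e-03]
 [ 1.500e-02 -8.400e-02 -9.960e-01  1.307e+00]
 [ 0.000e+00  0.000e+00  0.000e+00  1.000e+00]]
```

View pics/top0.png

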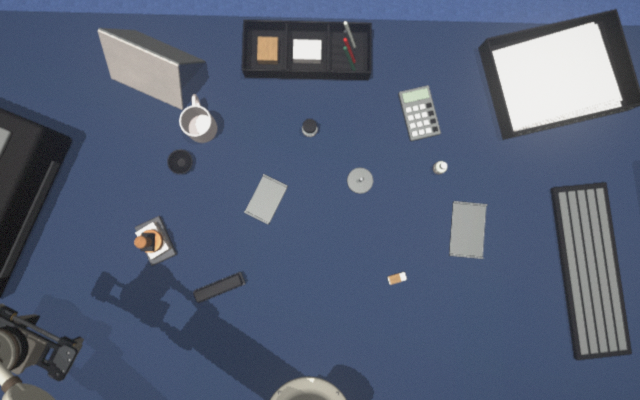

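View pics/side0.png

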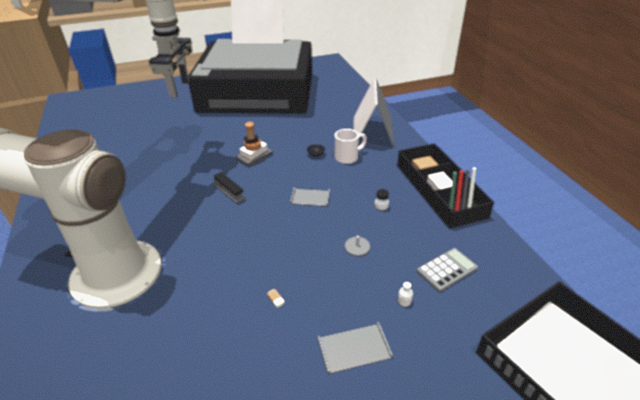

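The top view shows the pile at (155,240), the short cradle at (266,199), the post at (360,180) and the long cradle at (468,230). The side view shows the pile at (253,145), the short cradle at (310,197), the post at (357,246) and the long cradle at (355,347). Next I'll enlarge the pile and measure the fixtures.

```bash
cat > h.py <<'E'
import cv2,numpy as np
from workcell import telemetry,get_image,camera_params
def ray(n,u,v):
    c=camera_params(n);K=c['K'];P=np.array(c['pose']);d=P[:3,:3]@np.linalg.inv(K)@[u,v,1];return P[:3,3],d
def plane(n,u,v,z):
    o,d=ray(n,u,v);return (o+d*(z-o[2])/d[2])
def two(a,b):
    (o,d),(p,e)=ray('top',*a),ray('side',*b)
    s=np.linalg.lstsq(np.c_[d,-e],p-o,rcond=None)[0];A=o+s[0]*d;B=p+s[1]*e
    return (A+B)/2,np.linalg.norm(A-B)
def proj(n,p):
    c=camera_params(n);T=np.linalg.inv(c['pose']);q=c['K']@(T[:3,:3]@p+T[:3,3]);return q[:2]/q[2]
def crop(n,im,x,y,w,h,k,name):
    cv2.imwrite(name,cv2.resize(im[y:y+h,x:x+w,::-1],None,fx=k,fy=k,interpolation=cv2.INTER_CUBIC))
def grey(im,x,y,w,h,lo=85):
    g=im[y:y+h,x:x+w].astype(int);m=((g[:,:,0]>lo)).astype(np.uint8)
    c=max(cv2.findContours(m,cv2.RETR_EXTERNAL,cv2.CHAIN_APPROX_NONE)[0],key=cv2.contourArea)
    return c[:,0,:]+[x,y]
E
python3 - <<'E'
from h import *
t=get_image('top');s=get_image('side')
a=cv2.resize(t[205:275,120:200,::-1],(640,560),interpolation=cv2.INTER_CUBIC);cv2.imwrite('pics/pt.png',a)
cv2.imwrite('pics/ps.png',cv2.resize(s[110:180,215:295,::-1],(640,560),interpolation=cv2.INTER_CUBIC))
for n,im,b in(('short',t,(235,165,62,68)),('post',t,(340,160,42,42)),('long',t,(440,190,58,78)),):
    c=grey(im,*b);W=np.array([plane('top',*p,.005)[:2] for p in c]).astype(np.float32)
    r=cv2.minAreaRect(W);print(n,r,W.mean(0))
for n,b in(('short',(280,180,60,35)),('post',(338,228,40,35)),('long',(305,315,100,65))):
    c=grey(s,*b);W=np.array([plane('side',*p,.005)[:2] for p in c]).astype(np.float32)
    print('side',n,cv2.minAreaRect(W),W.mean(0))
E
```

```text
short ((0.5436272621154785, 0.11724375933408737), (0.07251481711864471, 0.11276442557573318), 64.88176727294922) [0.5432194 0.1171504]
post ((0.5959958434104919, -0.12034077197313309), (0.06630092114210129, 0.06607914716005325), 1.1399420499801636) [ 0.5955069  -0.11987116]
long ((0.47619959712028503, -0.3933682143688202), (0.08865456283092499, 0.1429167538881302), 85.17908477783203) [ 0.47599393 -0.39446285]
side short ((0.5387055277824402, 0.1150234267115593), (0.10020574182271957, 0.12128949910402298), 67.27986145019531) [0.542004   0.11582259]
side post ((0.5954437255859375, -0.11739067733287811), (0.07381635904312134, 0.07331183552742004), 13.824243545532227) [ 0.594824   -0.11766605]
side long ((0.47580307722091675, -0.39357343316078186), (0.09839587658643723, 0.14486762881278992), 84.88055419921875) [ 0.47377375 -0.39428177]
```

View pics/pt.png

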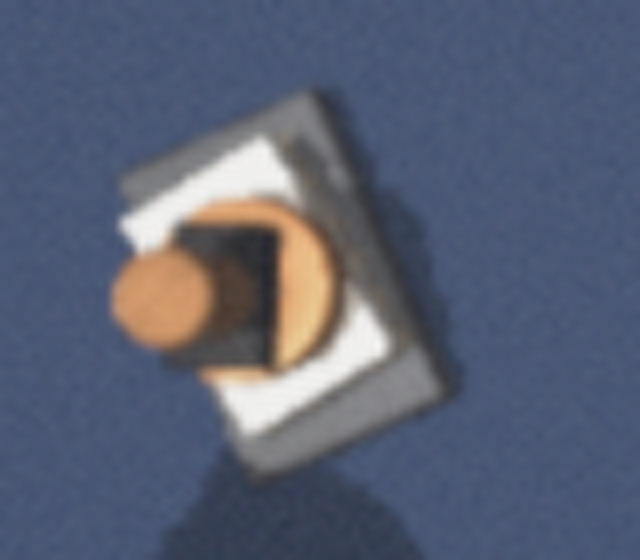

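View pics/ps.png

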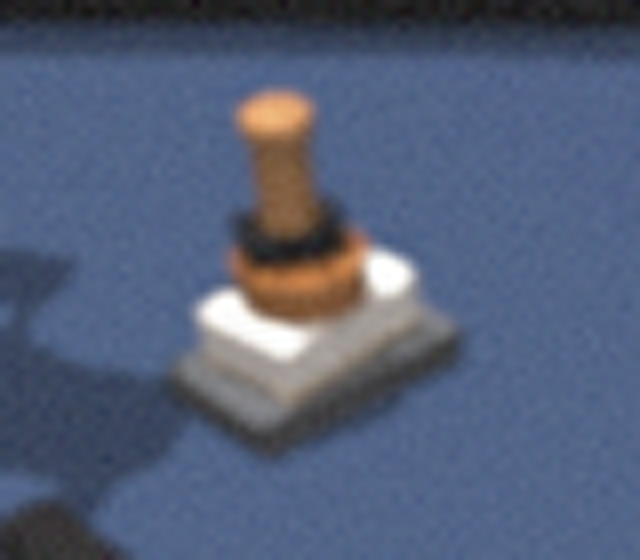

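The pile's top crop (8x) gives:
- knob top centre at about (163,298)
- tape ring centred near (247,290)
- note-block top corners (265,135), (120,220), (245,435), (390,345)
- tin corners (315,90), (120,182), (255,478), (455,395)

The side crop has the knob top at (276,115).

```bash
python3 - <<'E'
from h import *
T=lambda u,v:(120+(u+.5)/8-.5,205+(v+.5)/8-.5)
S=lambda u,v:(215+(u+.5)/8-.5,110+(v+.5)/8-.5)
print('knob',two(T(163,298),S(276,115)),plane('top',*T(163,298),.131),plane('side',*S(276,115),.131))
print('tape',plane('top',*T(247,290),.063))
for n,cs,z in(('note',[(265,135),(120,220),(245,435),(390,345)],.043),('tin',[(315,90),(120,182),(255,478),(455,395)],.016)):
    W=np.array([plane('top',*T(*c),z)[:2] for c in cs]).astype(np.float32);print(n,cv2.minAreaRect(W),W.mean(0))
# side note top corners
W=np.array([plane('side',*S(*c),.043)[:2] for c in [(197,308),(290,357),(418,275)]]);print('note side centre',(W[0]+W[2])/2)
E
cat >> h.py <<'E'
def go(x,y,z,yaw):
    s=telemetry.state();p=s['position'];R=np.array(s['tcp_rot'])
    cy=np.degrees(np.arctan2(R[1,0],R[0,0]));d=(cy-yaw+90)%180-90
    sh=100*R.T@(np.array([x,y,z])-p)
    c,sn=np.cos(np.radians(d)),np.sin(np.radians(d))
    sh2=np.array([[c,sn,0],[-sn,c,0],[0,0,1]])@sh
    print('t %.1f pos %s yaw %.1f grip %.4f F %s'%(s['time'],np.round(p,4),cy,s['grip_width'],np.round(s['contact_force'],1)),'| shift cm',np.round(sh,2),'turn rad %.3f'%np.radians(d),'| after turn',np.round(sh2,2),'tilt',np.round(R[:2,2],4))
E
```

```text
knob (array([0.43085219, 0.38812855, 0.12368552]), np.float64(0.00018867615933421822)) [0.43082235 0.38575374 0.131     ] [0.42906288 0.37511501 0.131     ]
tape [0.4330708 0.383232  0.063    ]
note ((0.4349495768547058, 0.38690516352653503), (0.07579806447029114, 0.05070844292640686), 32.417396545410156) [0.43494883 0.38707012]
tin ((0.4335155487060547, 0.3853210210800171), (0.10465399920940399, 0.06587584316730499), 26.824684143066406) [0.4342965 0.385683 ]
note side centre [0.43408556 0.38486509]
```

```bash
python3 -c "
from h import *
go(.432,.384,.2136,154.5)"
```

```text
t 0.2 pos [0.2472 0.5187 0.214 ] yaw 154.5 grip 0.0920 F [-0.1  0.1  0.7] | shift cm [-22.48  -4.21   0.04] turn rad 0.000 | after turn [-22.48  -4.2    0.04] tilt [-0.0008 -0.0009]
```

```bash
python3 -m jog '[1,-2.8,-0.53,0,0,0,0, 1,-2.8,-0.53,0,0,0,0, 1,-2.8,-0.53,0,0,0,0, 1,-2.8,-0.53,0,0,0,0, 1,-2.8,-0.53,0,0,0,0, 1,-2.8,-0.53,0,0,0,0, 1,-2.8,-0.53,0,0,0,0, 1,-2.8,-0.53,0,0,0,0, 1,0,0,0,0,0,0, 1,0,0,0,0,0,0]'; python3 - <<'E'
from h import *
go(.432,.384,.103,154.5)
crop('side',get_image('side'),170,30,150,150,4,'pics/s1.png')
E
```

```text
time: 1.03
position: [0.432, 0.3836, 0.2143]
tcp_rot: [[-0.902, 0.433, -0.001], [0.433, 0.902, -0.0], [0.001, -0.0, -1.0]]
contact_force: [-0.0, 1.1, 0.5]
grip_width: 0.092
finger_force: 0.0
t 1.0 pos [0.432  0.3836 0.2143] yaw 154.4 grip 0.0920 F [-0.   1.1  0.5] | shift cm [1.000e-02 4.000e-02 1.113e+01] turn rad -0.002 | after turn [1.000e-02 4.000e-02 1.113e+01] tilt [-0.0007 -0.0001]
```

View pics/s1.png

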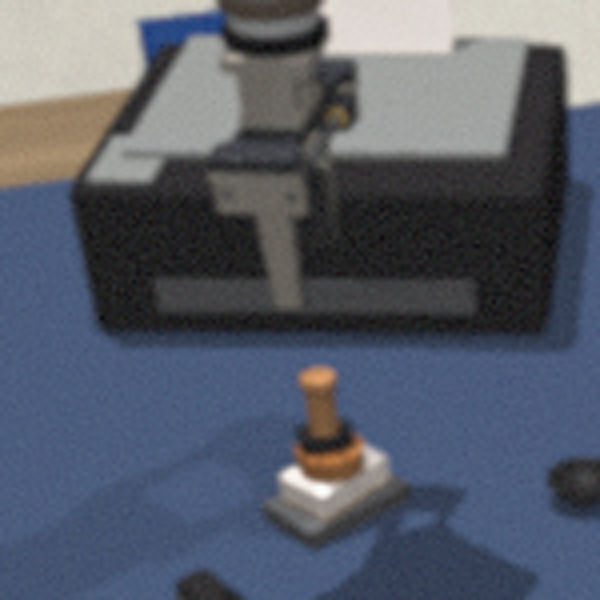

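The side view shows the gripper above the pile, with the front fingertip at crop (288,308), the knob at (318,375) and the stamp upright. I'll descend and close on the knob.

```bash
python3 -m jog '[1,0,0,2.5,0,0,0, 1,0,0,2.5,0,0,0, 1,0,0,2.2,0,0,0, 1,0,0,1.6,0,0,0, 1,0,0,1.2,0,0,0, 1,0,0,1.1,0,0,0, 1,0,0,0,0,0,0]' >/dev/null;  python3 -m jog '[0.6,0,0,0,0,0,0, 0.45,0,0,0,0,0,0, 0.38,0,0,0,0,0,0, 0.34,0,0,0,0,0,0, 0.3,0,0,0,0,0,0, 0.25,0,0,0,0,0,0, 0.2,0,0,0,0,0,0, 0.2,0,0,0,0,0,0, 0.2,0,0,0,0,0,0, 0.2,0,0,0,0,0,0]'
```

```text
time: 2.5
position: [0.4314, 0.3844, 0.1036]
tcp_rot: [[-0.903, 0.43, 0.0], [0.43, 0.903, 0.0], [-0.0, 0.0, -1.0]]
contact_force: [-0.0, 1.0, -0.2]
grip_width: 0.0276
finger_force: 30.2
```

```bash
python3 -m jog '[0.2,0,0,-0.5,0,0,0, 0.2,0,0,-1,0,0,0, 0.2,0,0,-1.5,0,0,0, 0.2,0,0,-2,0,0,0, 0.2,0,0,-2,0,0,0, 0.2,0,0,0,0,0,0, 0.2,0,0,0,0,0,0]'; python3 - <<'E'
from h import *
a=cv2.resize(get_image('side')[70:170,205:305],(400,400),interpolation=3);b=cv2.resize(get_image('top')[190:290,100:200],(400,400),interpolation=3)
cv2.imwrite('pics/s2.png',np.hstack([a,b])[:,:,::-1])
go(.43,0,.108,154.4)
E
```

```text
time: 3.08
position: [0.4323, 0.3849, 0.1752]
tcp_rot: [[-0.903, 0.43, 0.003], [0.43, 0.903, 0.002], [-0.002, 0.003, -1.0]]
contact_force: [-0.4, 0.6, -0.8]
grip_width: 0.0271
finger_force: 30.0
t 3.2 pos [0.4308 0.384  0.1725] yaw 154.5 grip 0.0277 F [-0.   0.2 -1.1] | shift cm [-16.46 -34.69   6.49] turn rad 0.002 | after turn [-16.53 -34.66   6.49] tilt [-0.0014 -0.0008]
```

View pics/s2.png

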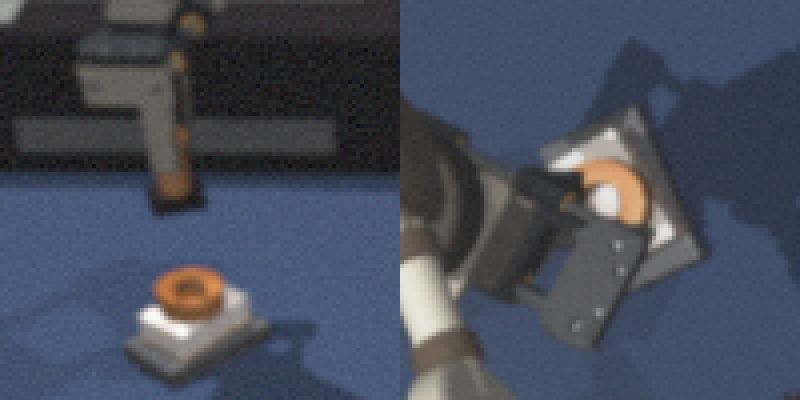

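The stamp hangs upright in the fingers (left half (178,190)), and the tape, notes and tin are undisturbed. I'll carry the stamp to the free desk.

```bash
python3 -m jog '[0.2,-0.65,-1.39,0,0,0,0, 0.2,-1,-2.1,0,0,0,0, 0.2,-1.4,-2.9,0,0,0,0, 0.2,-1.4,-2.9,0,0,0,0, 0.2,-1.4,-2.9,0,0,0,0, 0.2,-1.4,-2.9,0,0,0,0, 0.2,-1.4,-2.9,0,0,0,0, 0.2,-1.4,-2.9,0,0,0,0, 0.2,-1.4,-2.9,0,0,0,0, 0.2,-1.4,-2.9,0,0,0,0]' >/dev/null; python3 -m jog '[0.2,-1.4,-2.9,1,0,0,0, 0.2,-1.4,-2.9,1.5,0,0,0, 0.2,-0.6,-2,1.5,0,0,0, 0.2,-0.4,-1.5,1,0,0,0, 0.2,0,0,1,0,0,0,0.2,0,0,0,0,0,0,0.2,0,0,0,0,0,0,0.2,0,0,0,0,0,0]'; python3 - <<'E'
from h import *
go(.43,0,.041,154.4)
E
```

```text
time: 4.68
position: [0.427, -0.0113, 0.1137]
tcp_rot: [[-0.903, 0.429, 0.0], [0.429, 0.903, 0.0], [0.0, 0.0, -1.0]]
contact_force: [0.8, 0.0, -0.1]
grip_width: 0.0276
finger_force: 30.0
t 4.7 pos [ 0.427  -0.0113  0.1137] yaw 154.6 grip 0.0276 F [ 0.8  0.  -0.1] | shift cm [0.21 1.14 7.27] turn rad 0.003 | after turn [0.22 1.14 7.27] tilt [0.0001 0.0003]
```

```bash
python3 -m jog '[0.2,0.1,0.6,2,0,0,0, 0.2,0.1,0.5,2,0,0,0, 0.2,0,0,1.5,0,0,0, 0.2,0,0,0.8,0,0,0, 0.2,0,0,0.4,0,0,0, 0.2,0,0,0.2,0,0,0, 0.2,0,0,0,0,0,0,0.2,0,0,0,0,0,0]'; python3 -m jog '[0.2,0,0,0.15,0,0,0,0.2,0,0,0,0,0,0,0.2,0,0,0,0,0,0]'
```

```text
time: 5.35
position: [0.4306, -0.0015, 0.0455]
tcp_rot: [[-0.903, 0.43, 0.002], [0.43, 0.903, -0.0], [-0.002, 0.0, -1.0]]
contact_force: [0.1, 0.7, -0.9]
grip_width: 0.0272
finger_force: 30.0
time: 5.6
position: [0.43, -0.0015, 0.0434]
tcp_rot: [[-0.903, 0.43, 0.001], [0.43, 0.903, -0.0], [-0.001, 0.0, -1.0]]
contact_force: [1.0, 0.5, -0.5]
grip_width: 0.0273
finger_force: 30.0
```

```bash
for i in 1; do python3 -m jog '[0.2,0,0,0.1,0,0,0,0.2,0,0,0,0,0,0,0.2,0,0,0,0,0,0]'; python3 -m jog '[0.2,0,0,0.1,0,0,0,0.2,0,0,0,0,0,0,0.2,0,0,0,0,0,0]';python3 -m jog '[0.2,0,0,0.1,0,0,0,0.2,0,0,0,0,0,0,0.2,0,0,0,0,0,0]'; done | grep -E 'posi|contact'
```

```text
position: [0.4297, -0.0014, 0.0421]
contact_force: [-0.0, 0.3, -0.7]
position: [0.4297, -0.0013, 0.041]
contact_force: [0.2, -1.2, 0.1]
position: [0.4301, -0.0014, 0.0405]
contact_force: [-0.5, 0.6, 3.2]
```

```bash
python3 -m jog '[0.33,0,0,0,0,0,0, 0.4,0,0,0,0,0,0, 0.5,0,0,0,0,0,0, 0.8,0,0,0,0,0,0,1,0,0,0,0,0,0, 1,0,0,0,0,0,0, 1,0,0,-1,0,0,0, 1,0,0,-3,0,0,0, 1,0,0,-4,0,0,0, 1,0,0,-4,0,0,0]'; python3 - <<'E'
from h import *
go(.4335,.384,.09,212.4)
s=get_image('side');t=get_image('top')
u,v=proj('side',[.43,0,.03]).astype(int);a=cv2.resize(s[v-50:v+50,u-50:u+50],(400,400),interpolation=3)
u,v=proj('top',[.433,.384,.03]).astype(int);b=cv2.resize(t[v-30:v+30,u-30:u+30],(400,400),interpolation=3)
cv2.imwrite('pics/s3.png',np.hstack([a,b])[:,:,::-1]);print(u,v)
E
```

```text
time: 7.18
position: [0.4287, -0.0011, 0.1615]
tcp_rot: [[-0.903, 0.43, -0.002], [0.43, 0.903, 0.001], [0.002, -0.0, -1.0]]
contact_force: [1.1, -0.5, -0.6]
grip_width: 0.0877
finger_force: 0.0
t 7.2 pos [ 0.4287 -0.0011  0.1615] yaw 154.5 grip 0.0877 F [ 1.1 -0.5 -0.6] | shift cm [16.12 34.97  7.17] turn rad -1.010 | after turn [-21.05  32.24   7.17] tilt [-0.002   0.0006]
154 240
```

View pics/s3.png

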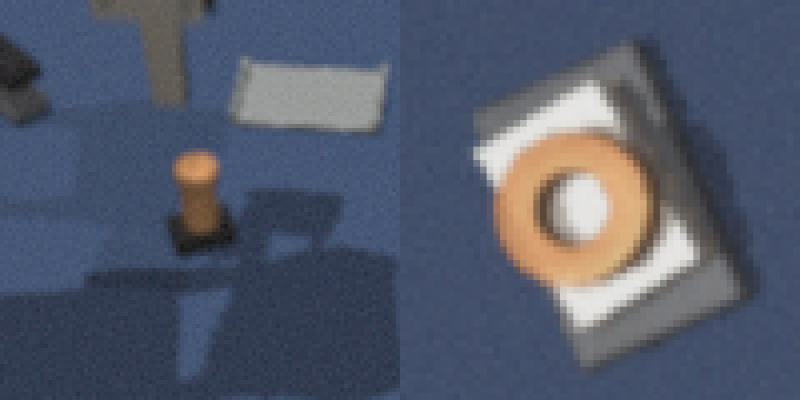

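The stamp stands upright on the desk (left half (200,205)). The tape's top ring is centred at about (578,207) in the right half.

```bash
python3 - <<'E'
from h import *
T=lambda u,v:(124+(u+.5)/6.667-.5,210+(v+.5)/6.667-.5)
print(plane('top',*T(179,207),.063))
t=get_image('top');g=t[205:275,120:200].astype(int)
m=((g[:,:,0]-g[:,:,2])>50).astype(np.uint8);c=max(cv2.findContours(m,0,1)[0],key=cv2.contourArea)
W=np.array([plane('top',p[0]+120,p[1]+205,.055)[:2] for p in c[:,0,:]]).astype(np.float32);print(cv2.minEnclosingCircle(W))
s=get_image('side');g=s[110:180,215:295].astype(int)
m=((g[:,:,0]-g[:,:,2])>50).astype(np.uint8);c=max(cv2.findContours(m,0,1)[0],key=cv2.contourArea)
c=c[:,0,:]+[215,110];l,r=c[:,0].min(),c[:,0].max()
print(c.min(0),c.max(0));
for z in(.053,): print(plane('side',(l+r)/2,(c[:,1].min()+c[:,1].max())/2,z))
E
```

```text
[0.43351878 0.38328531 0.063     ]
((0.4332479238510132, 0.3877371549606323), 0.028154928237199783)
[244 137] [260 149]
[0.43229655 0.38796261 0.053     ]
```

```bash
python3 -m jog '[1,0,0,0,0,0,-0.112, 1,0,0,0,0,0,-0.112, 1,0,0,0,0,0,-0.112, 1,0,0,0,0,0,-0.112, 1,0,0,0,0,0,-0.112, 1,0,0,0,0,0,-0.112, 1,0,0,0,0,0,-0.112, 1,0,0,0,0,0,-0.112, 1,0,0,0,0,0,-0.114, 1,0,0,0,0,0,0]' >/dev/null; python3 -m jog '[1,-1,1.5,0,0,0,0, 1,-2,3.1,0,0,0,0, 1,-2.1,3.2,0,0,0,0, 1,-2.1,3.2,0,0,0,0, 1,-2.1,3.2,0,0,0,0, 1,-2.1,3.2,0,0,0,0, 1,-2.1,3.2,0,0,0,0, 1,-2.1,3.2,0,0,0,0, 1,-2.1,3.2,0,0,0,0, 1,-2,3.1,0,0,0,0]' >/dev/null;  python3 -m jog '[1,-1.1,1.5,0,0,0,0,1,-0.2,0.5,0,0,0,0, 1,0,0,0,0,0,0,1,0,0,0,0,0,0,1,0,0,0,0,0,0]'; python3 -c "
from h import *
go(.433,.385,.0455,212.4)"
```

```text
time: 9.47
position: [0.4351, 0.3807, 0.1596]
tcp_rot: [[-0.846, -0.534, -0.001], [-0.534, 0.846, -0.001], [0.001, -0.0, -1.0]]
contact_force: [-0.6, -0.5, -0.0]
grip_width: 0.092
finger_force: 0.0
t 9.5 pos [0.4351 0.3807 0.1596] yaw -147.7 grip 0.0920 F [-0.6 -0.5 -0. ] | shift cm [-0.07  0.48 11.41] turn rad -0.002 | after turn [-0.07  0.48 11.41] tilt [-0.001  -0.0011]
```

```bash
python3 -m jog '[1,-0.05,0.45,2,0,0,0, 1,0,0,3,0,0,0, 1,0,0,3,0,0,0, 1,0,0,2,0,0,0, 1,0,0,1,0,0,0, 1,0,0,0.4,0,0,0, 1,0,0,0,0,0,0, 1,0,0,0,0,0,0]' |grep -E 'pos|con'; python3 -m jog '[0.8,0,0,0,0,0,0, 0.7,0,0,0,0,0,0, 0.65,0,0,0,0,0,0, 0.6,0,0,0,0,0,0, 0.55,0,0,0,0,0,0, 0.5,0,0,0,0,0,0, 0.45,0,0,0,0,0,0, 0.45,0,0,0,0,0,0, 0.45,0,0,0,0,0,0]'
```

```text
position: [0.4343, 0.3864, 0.0476]
contact_force: [-0.1, 0.2, 0.6]
time: 10.88
position: [0.4332, 0.3864, 0.0463]
tcp_rot: [[-0.844, -0.536, 0.0], [-0.536, 0.844, 0.0], [-0.0, 0.0, -1.0]]
contact_force: [0.1, -0.8, 1.3]
grip_width: 0.0541
finger_force: 30.0
```

```bash
python3 -m jog '[0.45,0,0,-0.5,0,0,0, 0.45,0,0,-1,0,0,0, 0.45,0,0,-1.5,0,0,0, 0.45,0,0,-2,0,0,0, 0.45,0,0,-2,0,0,0, 0.45,0,0,-1,0,0,0, 0.45,0,0,0,0,0,0]'; python3 - <<'E'
from h import *
go(.5955,-.119,.0115,212.4)
a=cv2.resize(get_image('side')[70:170,205:305],(400,400),interpolation=3);cv2.imwrite('pics/s4.png',a[:,:,::-1])
E
```

```text
time: 11.47
position: [0.4351, 0.3874, 0.1296]
tcp_rot: [[-0.844, -0.536, 0.005], [-0.536, 0.844, 0.003], [-0.006, -0.0, -1.0]]
contact_force: [0.9, -0.1, 0.1]
grip_width: 0.0542
finger_force: 30.0
t 11.5 pos [0.4351 0.3874 0.1296] yaw -147.6 grip 0.0542 F [ 0.9 -0.1  0.1] | shift cm [ 13.65 -51.35  11.74] turn rad -0.000 | after turn [ 13.66 -51.35  11.74] tilt [0.0053 0.0031]
```

View pics/s4.png

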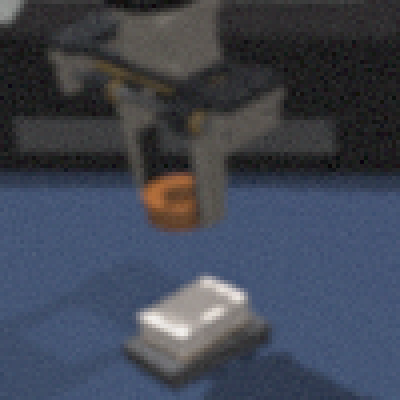

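The tape hangs level between the fingers at (183,200), and the block stays on the tin. I'll carry the tape to the post.

```bash
python3 -m jog '[0.45,0.4,-1.5,0,0,0,0, 0.45,0.6,-2.3,0,0,0,0, 0.45,0.8,-3,0,0,0,0, 0.45,0.8,-3,0,0,0,0, 0.45,0.8,-3,0,0,0,0, 0.45,0.8,-3,0,0,0,0, 0.45,0.8,-3,0,0,0,0, 0.45,0.8,-3,0,0,0,0, 0.45,0.8,-3,0,0,0,0, 0.45,0.8,-3,0,0,0,0]' >/dev/null; python3 -m jog '[0.45,0.8,-3,0,0,0,0, 0.45,0.8,-3,0,0,0,0, 0.45,0.8,-3,0,0,0,0, 0.45,0.8,-3,0,0,0,0, 0.45,0.8,-3,0,0,0,0, 0.45,0.8,-3,0,0,0,0, 0.45,0.8,-3,0,0,0,0, 0.45,0.4,-1.7,0,0,0,0, 0.45,0.2,-0.8,0,0,0,0, 0.45,0,0,0,0,0,0]' >/dev/null; python3 -m jog '[0.45,0,0,0,0,0,0,0.45,0,0,0,0,0,0,0.45,0,0,0,0,0,0]' >/dev/null; python3 - <<'E'
from h import *
go(.5955,-.119,.0115,212.4)
t=get_image('top');s=get_image('side')
u,v=proj('side',[.5955,-.119,.06]).astype(int);a=cv2.resize(s[v-50:v+50,u-50:u+50],(400,400),interpolation=3)
u,v=proj('top',[.5955,-.119,.03]).astype(int);b=cv2.resize(t[v-40:v+40,u-40:u+40],(400,400),interpolation=3)
cv2.imwrite('pics/s5.png',np.hstack([a,b])[:,:,::-1]);print(u,v)
E
```

```text
t 13.4 pos [ 0.5927 -0.1183  0.1258] yaw -147.5 grip 0.0544 F [ 0.4  0.1 -0.4] | shift cm [-0.21 -0.22 11.43] turn rad 0.001 | after turn [-0.21 -0.22 11.43] tilt [-0.0007  0.0005]
360 178
```

View pics/s5.png

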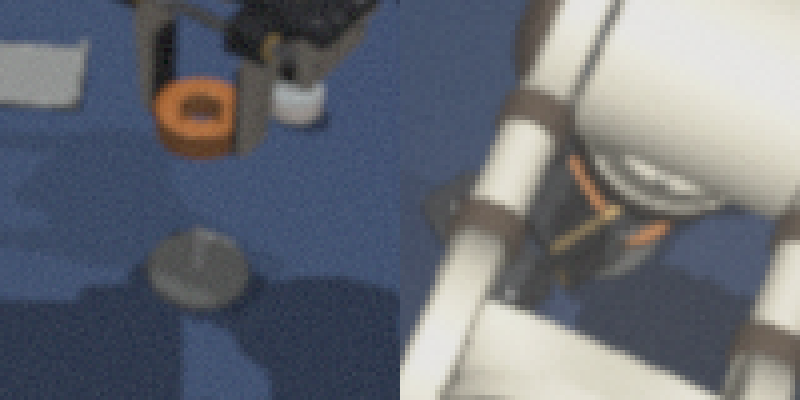

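The tape's hole is centred at crop (203,106) above the post disc at (200,270), with the pin tip near (200,235).

```bash
python3 - <<'E'
from h import *
u,v=proj('side',[.5955,-.119,.06]).astype(int)
S=lambda a,b:(u-50+(a+.5)/4-.5,v-50+(b+.5)/4-.5)
print(plane('side',*S(203,106),.1258-.003+.018),plane('side',*S(200,234),.040),plane('side',*S(199,271),.008))
E
python3 -m jog '[0.45,-0.2,-0.2,1.5,0,0,0,0.45,0,0,2,0,0,0,0.45,0,0,2,0,0,0,0.45,0,0,1,0,0,0,0.45,0,0,0,0,0,0,0.45,0,0,0,0,0,0]' >/dev/null; python3 - <<'E'
from h import *
go(.5955,-.119,.0115,212.4)
t=get_image('top');s=get_image('side')
u,v=proj('side',[.5955,-.119,.04]).astype(int);a=cv2.resize(s[v-40:v+40,u-40:u+40],(480,480),interpolation=3)
cv2.imwrite('pics/s6.png',a[:,:,::-1]);print(u,v)
E
```

```text
[ 0.59329648 -0.11817811  0.1408    ] [ 0.5928098  -0.12462653  0.04      ] [ 0.59289517 -0.1259051   0.008     ]
t 14.0 pos [ 0.5957 -0.12    0.0611] yaw -147.6 grip 0.0543 F [ 0.6  0.1 -0.3] | shift cm [-0.04  0.09  4.96] turn rad 0.000 | after turn [-0.04  0.09  4.96] tilt [-0.0006  0.0003]
357 235
```

View pics/s6.png

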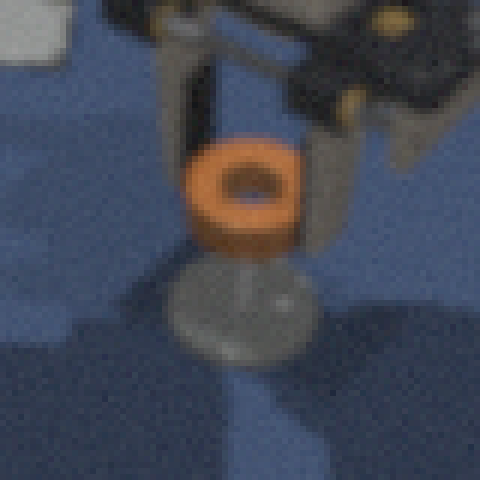

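The hole centre is at (248,184) and the disc centre at (244,308).

```bash
python3 - <<'E'
from h import *
S=lambda a,b:(317+(a+.5)/6-.5,195+(b+.5)/6-.5)
print(plane('side',*S(248,184),.078),plane('side',*S(242,308),.008))
print(proj('side',[.5955,-.1195,.008]),proj('side',[.5955,-.1195,.04]),S(242,308),S(244,258))
t=get_image('top');
E
```

```text
[ 0.59333548 -0.12148948  0.078     ] [ 0.59241806 -0.12396277  0.008     ]
[357.35875071 244.48138535] [357.83053127 235.56056945] (356.9166666666667, 245.91666666666666) (357.25, 237.58333333333334)
```

```bash
python3 -m jog '[0.45,0.14,-0.1,1.2,0,0,0,0.45,0,0,1.2,0,0,0,0.45,0,0,1.2,0,0,0,0.45,0,0,0.7,0,0,0,0.45,0,0,0.3,0,0,0,0.45,0,0,0,0,0,0,0.45,0,0,0,0,0,0]' ; python3 -m jog '[0.45,0,0,0.15,0,0,0,0.45,0,0,0,0,0,0,0.45,0,0,0,0,0,0]' ;python3 -m jog '[0.45,0,0,0.1,0,0,0,0.45,0,0,0,0,0,0,0.45,0,0,0,0,0,0]'
```

```text
time: 14.77
position: [0.5952, -0.122, 0.0149]
tcp_rot: [[-0.844, -0.536, -0.0], [-0.536, 0.844, 0.0], [0.0, 0.0, -1.0]]
contact_force: [0.4, -0.3, -0.0]
grip_width: 0.0541
finger_force: 30.0
time: 15.02
position: [0.5956, -0.1222, 0.0141]
tcp_rot: [[-0.844, -0.536, 0.001], [-0.536, 0.844, -0.0], [-0.001, -0.001, -1.0]]
contact_force: [-0.6, -0.4, -0.9]
grip_width: 0.0542
finger_force: 30.0
time: 15.27
position: [0.5952, -0.122, 0.0127]
tcp_rot: [[-0.844, -0.536, 0.0], [-0.536, 0.844, -0.0], [-0.0, -0.0, -1.0]]
contact_force: [-0.0, -0.2, -1.2]
grip_width: 0.0543
finger_force: 30.0
```

```bash
python3 -m jog '[0.45,0,0,0.12,0,0,0,0.45,0,0,0,0,0,0,0.45,0,0,0,0,0,0]' |grep -E 'pos|con';python3 -m jog '[0.62,0,0,0,0,0,0,0.65,0,0,0,0,0,0,0.75,0,0,0,0,0,0,0.85,0,0,0,0,0,0,0.95,0,0,0,0,0,0,0.95,0,0,-0.5,0,0,0,0.95,0,0,-2,0,0,0,1,0,0,-4,0,0,0,1,0,0,-4,0,0,0,1,0,0,0,0,0,0]'; python3 - <<'E'
from h import *
go(.4345,.386,.05,212.4)
s=get_image('side')
u,v=proj('side',[.5955,-.119,.04]).astype(int);a=cv2.resize(s[v-40:v+40,u-40:u+40],(400,400),interpolation=3)
cv2.imwrite('pics/s7.png',a[:,:,::-1])
E
```

```text
position: [0.5952, -0.122, 0.0113]
contact_force: [0.0, 0.1, -0.7]
time: 16.35
position: [0.6006, -0.1242, 0.1262]
tcp_rot: [[-0.844, -0.536, 0.014], [-0.536, 0.844, -0.006], [-0.009, -0.013, -1.0]]
contact_force: [1.2, -0.6, 1.7]
grip_width: 0.0917
finger_force: 0.0
t 16.4 pos [ 0.6006 -0.1242  0.1262] yaw -147.6 grip 0.0917 F [ 1.2 -0.6  1.7] | shift cm [-13.24  52.07   7.07] turn rad 0.000 | after turn [-13.24  52.07   7.07] tilt [ 0.0144 -0.0061]
```

View pics/s7.png

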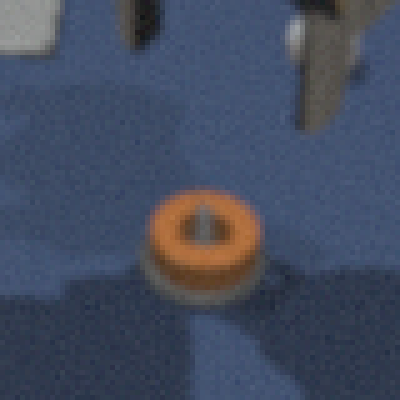

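The tape lies flat on the disc with the pin inside the hole, tape centre at (205,230). Next is the note block.

```bash
python3 - <<'E'
from h import *
t=get_image('top');g=t[205:275,120:200].astype(int)
m=(g.min(2)>175).astype(np.uint8);c=max(cv2.findContours(m,0,1)[0],key=cv2.contourArea)
W=np.array([plane('top',p[0]+120,p[1]+205,.043)[:2] for p in c[:,0,:]]).astype(np.float32);print(cv2.minAreaRect(W))
s=get_image('side');g=s[110:180,215:295].astype(int)
m=(g.min(2)>175).astype(np.uint8);c=max(cv2.findContours(m,0,1)[0],key=cv2.contourArea)
W=np.array([plane('side',p[0]+215,p[1]+110,.043)[:2] for p in c[:,0,:]]).astype(np.float32);print(cv2.minAreaRect(W))
go(.4345,.386,.05,212.4)
E
```

```text
((0.43439167737960815, 0.3872019648551941), (0.07634013146162033, 0.049771998077631), 33.04450988769531)
((0.43369585275650024, 0.3844035863876343), (0.07749159634113312, 0.05442031845450401), 31.74436378479004)
t 16.5 pos [ 0.5953 -0.122   0.1168] yaw -147.6 grip 0.0921 F [-0.8 -0.1 -0.3] | shift cm [-13.63  51.52   6.65] turn rad -0.000 | after turn [-13.64  51.51   6.65] tilt [ 0.0007 -0.0003]
```

```bash
python3 -m jog '[1,-0.4,1.5,0,0,0,0, 1,-0.6,2.3,0,0,0,0, 1,-0.8,3,0,0,0,0, 1,-0.8,3,0,0,0,0, 1,-0.8,3,0,0,0,0, 1,-0.8,3,0,0,0,0, 1,-0.8,3,0,0,0,0, 1,-0.8,3,0,0,0,0, 1,-0.8,3,0,0,0,0, 1,-0.8,3,0,0,0,0]' >/dev/null; python3 -m jog '[1,-0.8,3,0,0,0,0, 1,-0.8,3,0,0,0,0, 1,-0.8,3,0,0,0,0, 1,-0.8,3,0,0,0,0, 1,-0.8,3,0,0,0,0, 1,-0.8,3,0,0,0,0, 1,-0.8,3,0,0,0,0, 1,-0.4,1.8,0,0,0,0, 1,-0.2,0.9,0,0,0,0, 1,0,0,0,0,0,0]' >/dev/null; python3 -m jog '[1,0,0,0,0,0,0,1,0,0,0,0,0,0,1,0,0,0,0,0,0]' >/dev/null; python3 - <<'E'
from h import *
go(.434,.386,.022,212.4)
E
```

```text
t 18.4 pos [0.4345 0.3846 0.1161] yaw -147.7 grip 0.0920 F [ 0.1  0.6 -0.2] | shift cm [-0.04  0.15  9.41] turn rad -0.002 | after turn [-0.04  0.15  9.41] tilt [-0.0005 -0.0006]
```

```bash
python3 -m jog '[1,0,0.15,2,0,0,0, 1,0,0,3,0,0,0, 1,0,0,2,0,0,0, 1,0,0,1.4,0,0,0, 1,0,0,0.7,0,0,0, 1,0,0,0.3,0,0,0, 1,0,0,0,0,0,0, 1,0,0,0,0,0,0]' |grep -E 'pos|con'; python3 -m jog '[0.8,0,0,0,0,0,0, 0.7,0,0,0,0,0,0, 0.65,0,0,0,0,0,0, 0.6,0,0,0,0,0,0, 0.55,0,0,0,0,0,0, 0.5,0,0,0,0,0,0, 0.45,0,0,0,0,0,0, 0.4,0,0,0,0,0,0, 0.4,0,0,0,0,0,0, 0.4,0,0,0,0,0,0]'; python3 -m jog '[0.4,0,0,-0.5,0,0,0, 0.4,0,0,-1,0,0,0, 0.4,0,0,-1.5,0,0,0, 0.4,0,0,-2,0,0,0, 0.4,0,0,-2,0,0,0, 0.4,0,0,-1,0,0,0, 0.4,0,0,0,0,0,0, 0.4,0,0,0,0,0,0]'; python3 - <<'E'
from h import *
go(.5435,.1168,.03,154.9)
a=cv2.resize(get_image('side')[80:180,205:305],(400,400),interpolation=3);cv2.imwrite('pics/s8.png',a[:,:,::-1])
E
```

```text
position: [0.4344, 0.3871, 0.0235]
contact_force: [-0.0, -0.3, -0.5]
time: 19.92
position: [0.4334, 0.387, 0.0225]
tcp_rot: [[-0.844, -0.536, 0.0], [-0.536, 0.844, -0.0], [-0.0, -0.0, -1.0]]
contact_force: [0.5, -1.3, 1.4]
grip_width: 0.0497
finger_force: 30.0
time: 20.58
position: [0.4337, 0.3871, 0.1028]
tcp_rot: [[-0.844, -0.536, 0.001], [-0.536, 0.844, 0.001], [-0.001, -0.0, -1.0]]
contact_force: [0.8, -1.0, -1.1]
grip_width: 0.0495
finger_force: 30.0
t 20.6 pos [0.4337 0.3871 0.1028] yaw -147.6 grip 0.0495 F [ 0.8 -1.  -1.1] | shift cm [  5.21 -28.71   7.28] turn rad 1.003 | after turn [-21.41 -19.83   7.28] tilt [0.0009 0.0006]
```

View pics/s8.png

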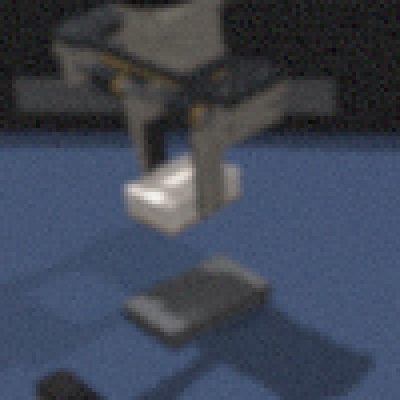

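The block hangs level and the tin stays put at (197,300). I'll turn, then carry it to the short cradle.

```bash
python3 -m jog '[0.4,0,0,0,0,0,0.1115, 0.4,0,0,0,0,0,0.1115, 0.4,0,0,0,0,0,0.1115, 0.4,0,0,0,0,0,0.1115, 0.4,0,0,0,0,0,0.1115, 0.4,0,0,0,0,0,0.1115, 0.4,0,0,0,0,0,0.1115, 0.4,0,0,0,0,0,0.1115, 0.4,0,0,0,0,0,0.111, 0.4,0,0,0,0,0,0]' >/dev/null; python3 -m jog '[0.4,-1.2,-1.1,0,0,0,0, 0.4,-2.3,-2.1,0,0,0,0, 0.4,-2.3,-2.1,0,0,0,0, 0.4,-2.3,-2.1,0,0,0,0, 0.4,-2.3,-2.1,0,0,0,0, 0.4,-2.3,-2.1,0,0,0,0, 0.4,-2.3,-2.1,0,0,0,0, 0.4,-2.3,-2.1,0,0,0,0, 0.4,-2.3,-2.1,0,0,0,0, 0.4,-1.2,-1.1,0,0,0,0]' >/dev/null; python3 -m jog '[0.4,-0.5,-0.8,1,0,0,0, 0.4,0,0,1,0,0,0, 0.4,0,0,1,0,0,0, 0.4,0,0,1,0,0,0,0.4,0,0,0,0,0,0, 0.4,0,0,0,0,0,0]' >/dev/null; python3 - <<'E'
from h import *
go(.5428,.117,.0095,154.9)
s=get_image('side')
u,v=proj('side',[.5435,.117,.04]).astype(int);a=cv2.resize(s[v-40:v+40,u-40:u+40],(480,480),interpolation=3)
cv2.imwrite('pics/s9.png',a[:,:,::-1]);print(u,v)
E
```

```text
t 22.8 pos [0.541  0.1184 0.061 ] yaw 155.0 grip 0.0495 F [ 0.1  0.6 -0.6] | shift cm [-0.24 -0.05  5.15] turn rad 0.002 | after turn [-0.24 -0.05  5.15] tilt [-0.0028  0.0002]
310 186
```

View pics/s9.png

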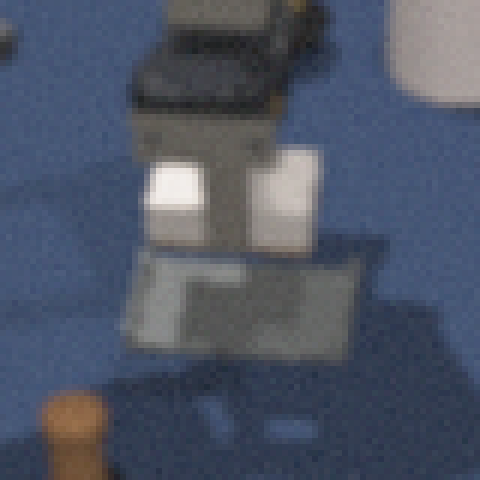

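The block is held level above the cradle. Its front-bottom edge runs (148,245) to (315,251), and the cradle's front edge runs (126,348) to (350,360).

```bash
python3 - <<'E'
from h import *
S=lambda a,b:(270+(a+.5)/6-.5,146+(b+.5)/6-.5)
ax=np.array([np.cos(np.radians(-25.1)),np.sin(np.radians(-25.1)),0]);ay=np.array([-ax[1],ax[0],0])
for n,c,z in(('block',[(148,245),(315,251)],.0565),('cradle',[(126,348),(350,360)],.002)):
    P=[plane('side',*S(*p),z) for p in c];print(n,[np.round((p@ax,p@ay),4) for p in P],(P[0]+P[1])@ax/2)
s=np.array([.5428,.117,0]);print(s@ax,s@ay)
E
```

```text
block [array([0.4009, 0.3123]), array([0.4803, 0.3148])] 0.4406076523989809
cradle [array([0.3891, 0.3003]), array([0.4981, 0.3011])] 0.4435646844516462
0.4419114116420359 0.3362069961505011
```

```bash
python3 -m jog '[0.4,-0.27,-0.18,1,0,0,0,0.4,0,0,1.3,0,0,0,0.4,0,0,1.2,0,0,0,0.4,0,0,0.8,0,0,0,0.4,0,0,0.4,0,0,0,0.4,0,0,0,0,0,0,0.4,0,0,0,0,0,0]' | grep -E 'pos|con'; python3 -m jog '[0.4,0,0,0.15,0,0,0,0.4,0,0,0,0,0,0,0.4,0,0,0,0,0,0]'| grep -E 'pos|con' ;python3 -m jog '[0.4,0,0,0.1,0,0,0,0.4,0,0,0,0,0,0,0.4,0,0,0,0,0,0]'| grep -E 'pos|con'; python3 -m jog '[0.4,0,0,0.1,0,0,0,0.4,0,0,0,0,0,0,0.4,0,0,0,0,0,0]'| grep -E 'pos|con'
```

```text
position: [0.5439, 0.1146, 0.0151]
contact_force: [0.3, 0.6, -1.0]
position: [0.5445, 0.1146, 0.0144]
contact_force: [-0.2, 0.2, -1.9]
position: [0.5441, 0.1146, 0.013]
contact_force: [-0.2, -0.2, -0.5]
position: [0.544, 0.1146, 0.0118]
contact_force: [0.2, 1.5, -1.2]
```

```bash
python3 -m jog '[0.4,0.13,0,0.1,0,0,0,0.4,0,0,0,0,0,0,0.4,0,0,0,0,0,0]'| grep -E 'pos|con' ;python3 -m jog '[0.4,0,0,0.08,0,0,0,0.4,0,0,0,0,0,0,0.4,0,0,0,0,0,0]'| grep -E 'pos|con'; python3 -m jog '[0.4,0,0,0.08,0,0,0,0.4,0,0,0,0,0,0,0.4,0,0,0,0,0,0]'| grep -E 'pos|con'
```

```text
position: [0.5427, 0.1152, 0.0108]
contact_force: [0.8, 0.4, -1.6]
position: [0.5429, 0.1151, 0.01]
contact_force: [-0.0, -0.3, -0.6]
position: [0.5431, 0.1152, 0.0095]
contact_force: [0.1, -0.2, 0.8]
```

Contact is about to happen, so I'll release, retreat and measure.

```bash
python3 -m jog '[0.57,0,0,0,0,0,0,0.62,0,0,0,0,0,0,0.75,0,0,0,0,0,0,0.85,0,0,0,0,0,0,0.95,0,0,0,0,0,0,0.95,0,0,-0.5,0,0,0,0.95,0,0,-2,0,0,0,1,0,0,-4,0,0,0,1,0,0,-4,0,0,0,1,0,0,0,0,0,0]' >/dev/null; python3 -m jog '[1,1,1,0,0,0,0,1,2.5,2.5,0,0,0,0,1,2.8,2.5,0,0,0,0,1,2.8,2.6,0,0,0,0,1,2.8,2.6,0,0,0,0,1,2.8,2.6,0,0,0,0,1,2.8,2.6,0,0,0,0,1,1.5,1.5,0,0,0,0,1,0,0,0,0,0,0,1,0,0,0,0,0,0]' >/dev/null; python3 - <<'E'
from h import *
t=get_image('top');s=get_image('side')
ax=np.array([np.cos(np.radians(-25.1)),np.sin(np.radians(-25.1))]);ay=np.array([-ax[1],ax[0]])
g=t[165:233,235:297].astype(int)
for lo,z in((175,.03),):
    m=(g.min(2)>lo).astype(np.uint8);c=max(cv2.findContours(m,0,1)[0],key=cv2.contourArea)
    W=np.array([plane('top',p[0]+235,p[1]+165,z)[:2] for p in c[:,0,:]]).astype(np.float32);r=cv2.minAreaRect(W);print(r,np.dot(r[0],ax),np.dot(r[0],ay))
c=grey(t,235,165,62,68);W=np.array([plane('top',*p,.009)[:2] for p in c]);print((W@ax).min(),(W@ax).max(),((W@ax).min()+(W@ax).max())/2,((W@ay).min()+(W@ay).max())/2)
u,v=proj('side',[.5435,.117,.02]).astype(int);a=cv2.resize(s[v-30:v+30,u-30:u+30],(400,400),interpolation=3)
u,v=proj('top',[.5435,.117,.02]).astype(int);b=cv2.resize(t[v-30:v+30,u-30:u+30],(400,400),interpolation=3)
cv2.imwrite('pics/s10.png',np.hstack([a,b])[:,:,::-1]);print(u,v)
go(.4335,.385,.05,206.8)
E
```

```text
((0.5442932844161987, 0.11675433814525604), (0.04996328428387642, 0.0764954686164856), 64.9303970336914) 0.443367893034368 0.336617982827084
0.3873070939209131 0.49768328984586013 0.4424951918833866 0.33569362467973407
265 198
t 26.7 pos [0.4461 0.357  0.1132] yaw 154.9 grip 0.0916 F [ 0.2  0.1 -0.1] | shift cm [2.32 2.01 6.32] turn rad -0.906 | after turn [-0.15  3.07  6.32] tilt [-0.0016 -0.0012]
```

View pics/s10.png

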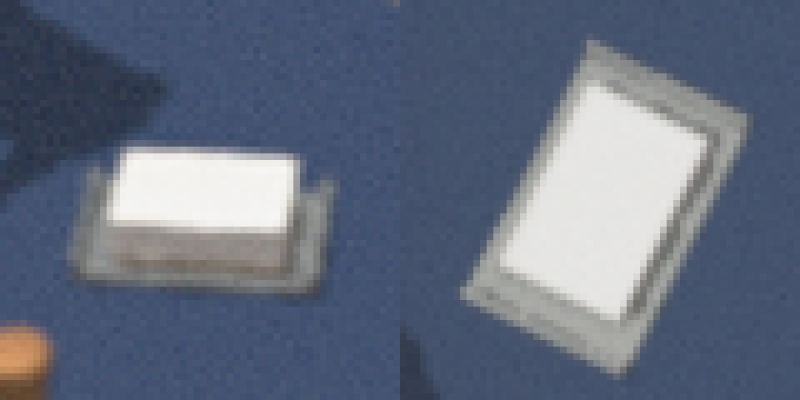

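The block lies flat and centred in its cradle, within about 1 mm by both views. I'll back off a bit, turn, and measure the bare tin.

```bash
python3 -m jog '[1,-2,-3,-0.5,0,0,-0.11,1,0,-3.5,0,0,0,-0.11,1,0,-3.5,0,0,0,-0.11,1,0,-3.5,0,0,0,-0.11,1,0,-2,0,0,0,-0.11,1,0,-2,0,0,0,-0.11,1,0,0,0,0,0,-0.11,1,0,0,0,0,0,-0.11,1,0,0,0,0,0,-0.04,1,0,0,0,0,0,0]' >/dev/null; python3 - <<'E'
from h import *
t=get_image('top')
g=t[205:275,120:200].astype(int)
m=((g[:,:,2]-g[:,:,0])<18).astype(np.uint8);m=cv2.morphologyEx(m,cv2.MORPH_OPEN,np.ones((3,3)))
c=max(cv2.findContours(m,0,1)[0],key=cv2.contourArea)
W=np.array([plane('top',p[0]+120,p[1]+205,.018)[:2] for p in c[:,0,:]]).astype(np.float32);r=cv2.minAreaRect(W);print(r)
a=cv2.resize(t[205:275,120:200],(480,420),interpolation=3);b=cv2.resize(m*255,(480,420),interpolation=0)
cv2.imwrite('pics/s11.png',a[:,:,::-1])
mm=cv2.moments(m,True);pts=np.argwhere(m)[:,::-1];P=np.array([plane('top',u+120,v+205,.018)[:2] for u,v in pts]);w,V=np.linalg.eigh(np.cov(P.T));print(P.mean(0),np.degrees(np.arctan2(*V[::-1,1])),np.sqrt(12*w))
go(r[0][0],r[0][1],.05,206)
E
```

```text
((0.4222811162471771, 0.3558431565761566), (0.14020633697509766, 0.15982326865196228), 1.0999864339828491)Traceback (most recent call last):
  File "<stdin>", line 9, in <module>
  File "h.py", line 6, in plane
    o,d=ray(n,u,v);return (o+d*(z-o[2])/d[2])
        ~~~^^^^^^^
  File "h.py", line 4, in ray
    c=camera_params(n);K=c['K'];P=np.array(c['pose']);d=P[:3,:3]@np.linalg.inv(K)@[u,v,1];return P[:3,3],d
ValueError: time passes only in moves, steps and waits
```

View pics/s11.png

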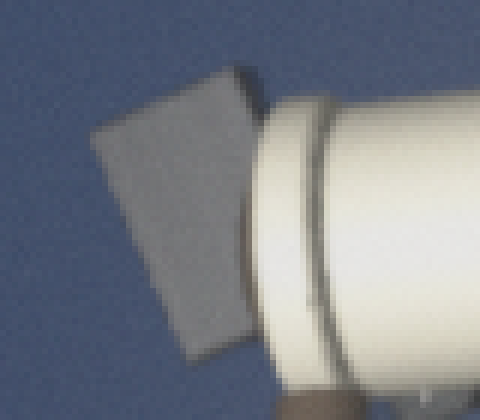

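The tin's visible top corners are (237,67), (92,135) and (190,362), with its right part behind the arm. The first and third are diagonal, so their midpoint is its centre.

```bash
sed -i 's/^def ray/import functools\ncamera_params=functools.lru_cache(None)(camera_params)\ndef ray/' h.py; python3 - <<'E'
from h import *
T=lambda u,v:(120+(u+.5)/6-.5,205+(v+.5)/6-.5)
A,B,C=[plane('top',*T(*p),.018)[:2] for p in((237,67),(92,135),(190,362))]
an=lambda d:np.degrees(np.arctan2(d[1],d[0]))
c=(A+C)/2;print(c,np.linalg.norm(A-B),np.linalg.norm(B-C),an(B-C),an(A-B)+90)
go(c[0],c[1],.0035,206)
E
```

```text
[0.43442631 0.38546765] 0.06514654713734418 0.10225631082363253 25.7505334951801 26.599781549747576
t 27.6 pos [0.4318 0.179  0.119 ] yaw -152.6 grip 0.0920 F [ 0.  -0.1 -0.4] | shift cm [-9.75 18.2  11.55] turn rad 0.025 | after turn [-9.3  18.44 11.55] tilt [-0.0005 -0.0002]
```

```bash
python3 -m jog '[1,0,0,0,0,0,0.023, 1,-0.7,1.3,0,0,0,0, 1,-1.5,3,0,0,0,0, 1,-1.5,3,0,0,0,0, 1,-1.5,3,0,0,0,0, 1,-1.5,3,0,0,0,0, 1,-1.5,3,0,0,0,0, 1,-1.1,2.1,0,0,0,0, 1,0,0,0,0,0,0,1,0,0,0,0,0,0]' >/dev/null; python3 -m jog '[1,0,0,2,0,0,0, 1,0,0,2.5,0,0,0, 1,0,0,2,0,0,0, 1,0,0,1,0,0,0,1,0,0,0,0,0,0, 1,0,0,0,0,0,0]'>/dev/null; python3 - <<'E'
from h import *
go(.4345,.3857,.0038,206)
E
```

```text
t 28.9 pos [0.4337 0.3855 0.0445] yaw -153.8 grip 0.0919 F [ 0.3  0.4 -0.1] | shift cm [-0.08 -0.02  4.07] turn rad 0.004 | after turn [-0.08 -0.02  4.07] tilt [-0.0005 -0.0005]
```

```bash
python3 -m jog '[1,-0.08,0,1.2,0,0,0, 1,0,0,1.2,0,0,0, 1,0,0,0.8,0,0,0, 1,0,0,0.5,0,0,0,1,0,0,0.3,0,0,0, 1,0,0,0,0,0,0,1,0,0,0,0,0,0]' |grep -E 'pos|con'; python3 -m jog '[0.85,0,0,0,0,0,0, 0.8,0,0,0,0,0,0, 0.75,0,0,0,0,0,0, 0.7,0,0,0,0,0,0, 0.65,0,0,0,0,0,0, 0.6,0,0,0,0,0,0, 0.55,0,0,0,0,0,0, 0.55,0,0,0,0,0,0, 0.55,0,0,0,0,0,0, 0.55,0,0,0,0,0,0]'
```

```text
position: [0.4343, 0.3868, 0.0043]
contact_force: [0.5, -0.4, 1.5]
time: 30.33
position: [0.4345, 0.3869, 0.0046]
tcp_rot: [[-0.896, -0.443, 0.0], [-0.443, 0.896, 0.0], [-0.0, 0.0, -1.0]]
contact_force: [-1.6, -0.2, 3.7]
grip_width: 0.0655
finger_force: 30.0
```

```bash
python3 -m jog '[0.55,0,0,-0.4,0,0,0, 0.55,0,0,-0.8,0,0,0, 0.55,0,0,-1.5,0,0,0, 0.55,0,0,-2,0,0,0, 0.55,0,0,-2,0,0,0, 0.55,0,0,-2,0,0,0, 0.55,0,0,-2,0,0,0, 0.55,0,0,-1.5,0,0,0, 0.55,0,0,-0.6,0,0,0, 0.55,0,0,0,0,0,0]' |grep -E 'pos|wid'; python3 -m jog '[0.55,0,0,0,0,0,0.09, 0.55,0,0,0,0,0,0.09, 0.55,0,0,0,0,0,0.09, 0.55,0,0,0,0,0,0.09, 0.55,0,0,0,0,0,0.09, 0.55,0,0,0,0,0,0.09, 0.55,0,0,0,0,0,0, 0.55,0,0,0,0,0,0]' >/dev/null; python3 -c "
from h import *
go(.476,-.3934,.0095,175.2)"
```

```text
position: [0.4352, 0.3872, 0.1342]
grip_width: 0.0657
t 31.8 pos [0.4336 0.3862 0.1309] yaw 175.5 grip 0.0660 F [ 0.3  0.8 -1.1] | shift cm [-10.36 -77.38  12.23] turn rad 0.005 | after turn [-10.78 -77.32  12.23] tilt [-0.002  -0.0012]
```

```bash
python3 -m jog '[0.55,-0.2,-1.5,0,0,0,0,0.55,-0.3,-2.2,0,0,0,0,0.55,-0.4,-3,0,0,0,0,0.55,-0.4,-3,0,0,0,0,0.55,-0.4,-3,0,0,0,0,0.55,-0.4,-3,0,0,0,0,0.55,-0.4,-3,0,0,0,0,0.55,-0.4,-3,0,0,0,0,0.55,-0.4,-3,0,0,0,0,0.55,-0.4,-3,0,0,0,0]' >/dev/null;  python3 -m jog '[0.55,-0.4,-3,0,0,0,0,0.55,-0.4,-3,0,0,0,0,0.55,-0.4,-3,0,0,0,0,0.55,-0.4,-3,0,0,0,0,0.55,-0.4,-3,0,0,0,0,0.55,-0.4,-3,0,0,0,0,0.55,-0.4,-3,0,0,0,0,0.55,-0.4,-3,0,0,0,0,0.55,-0.4,-3,0,0,0,0,0.55,-0.4,-3,0,0,0,0]' >/dev/null;  python3 -m jog '[0.55,-0.4,-3,0,0,0,0,0.55,-0.4,-3,0,0,0,0,0.55,-0.4,-3,0,0,0,0,0.55,-0.4,-3,0,0,0,0,0.55,-0.4,-3,0,0,0,0,0.55,-0.3,-2.2,1,0,0,0,0.55,-0.2,-1.5,2,0,0,0,0.55,-0.1,-0.7,2,0,0,0,0.55,0,0,1.5,0,0,0,0.55,0,0,0,0,0,0]' >/dev/null; python3 -m jog '[0.55,0,0,0,0,0,0,0.55,0,0,0,0,0,0]' >/dev/null; python3 - <<'E'
from h import *
go(.476,-.3934,.0095,175.2)
s=get_image('side')
u,v=proj('side',[.476,-.3934,.03]).astype(int);print(u,v);v=min(v,350);a=cv2.resize(s[v-50:v+50,u-65:u+65],(780,600),interpolation=3)
cv2.imwrite('pics/s12.png',a[:,:,::-1]);print(u,v)
E
```

```text
t 34.5 pos [ 0.4752 -0.3902  0.0681] yaw 175.4 grip 0.0655 F [ 0.5  0.9 -0.3] | shift cm [-0.11 -0.31  5.86] turn rad 0.004 | after turn [-0.11 -0.31  5.86] tilt [ 0.0006 -0.0007]
354 339
354 339
```

View pics/s12.png

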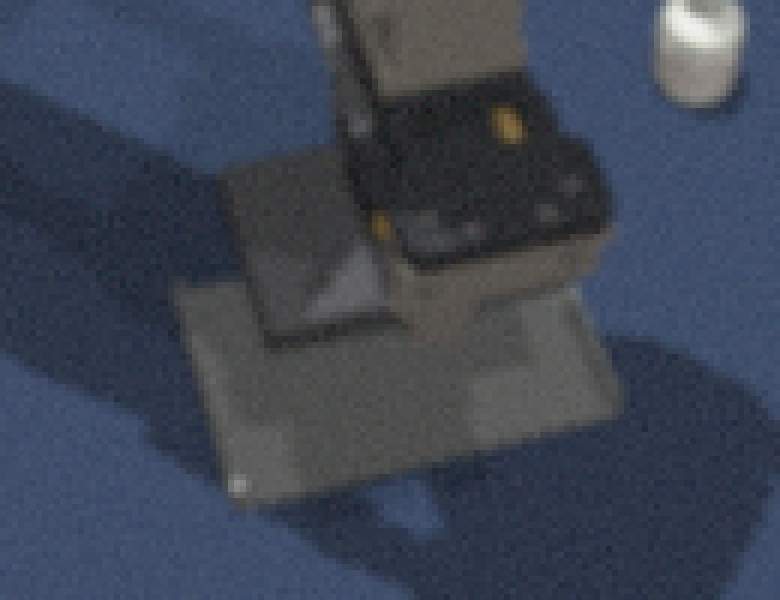

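That makes 16 pictures viewed, two over the limit of 14, so I'll view no more and work numerically from here. In this picture the tin's front-left bottom corner is at (271,350) and the back-left top corner at (223,180). The cradle's front edge runs (246,507) to (621,413).

```bash
python3 - <<'E'
from h import *
S=lambda a,b:(289+(a+.5)/6-.5,289+(b+.5)/6-.5)
r=np.radians(-4.8);ax=np.array([np.cos(r),np.sin(r)]);ay=np.array([-ax[1],ax[0]])
f=lambda p,z:(lambda q:np.round([q@ax,q@ay],4))(plane('side',*S(*p),z)[:2])
print('cradle front L,R',f((246,507),.001),f((621,413),.001))
print('tin FL bottom',f((271,350),.0636),'BL top',f((223,180),.0816))
p=np.array([.4752,-.3902]);print('tcp',p@ax,p@ay); q=np.array([.476,-.3934]);print('cradle top-est',q@ax,q@ay)
# fixture re-measure from both masks incl lips, cradle axes
E
```

```text
cradle front L,R [ 0.4417 -0.3948] [ 0.575  -0.3939]
tin FL bottom [ 0.4546 -0.3784] BL top [ 0.453  -0.3232]
tcp 0.506184501183634 -0.3490678025276403
cradle top-est 0.507249464569697 -0.35218963740257286
```

```bash
python3 -m jog '[0.55,-0.14,-0.3,1,0,0,0,0.55,0,0,1.5,0,0,0,0.55,0,0,1.2,0,0,0,0.55,0,0,0.8,0,0,0,0.55,0,0,0.4,0,0,0,0.55,0,0,0.2,0,0,0,0.55,0,0,0,0,0,0,0.55,0,0,0,0,0,0]' | grep -E 'pos|con'; python3 -m jog '[0.55,0,0,0.1,0,0,0,0.55,0,0,0,0,0,0,0.55,0,0,0,0,0,0]'| grep -E 'pos|con' ;python3 -m jog '[0.55,0,0,0.1,0,0,0,0.55,0,0,0,0,0,0,0.55,0,0,0,0,0,0]'| grep -E 'pos|con'; python3 -c "
from h import *
go(.4763,-.3932,.0095,175.2)"
```

```text
position: [0.4762, -0.3935, 0.0168]
contact_force: [0.8, -0.0, -2.2]
position: [0.4761, -0.3934, 0.0157]
contact_force: [0.4, -0.0, -1.4]
position: [0.4759, -0.3932, 0.0143]
contact_force: [1.0, 0.5, -1.6]
t 35.7 pos [ 0.4759 -0.3932  0.0143] yaw 175.4 grip 0.0655 F [ 1.   0.5 -1.6] | shift cm [-0.05 -0.    0.48] turn rad 0.003 | after turn [-0.05 -0.    0.48] tilt [-0.0001  0.0001]
```

```bash
python3 -m jog '[0.55,0,0,0.2,0,0,0,0.55,0,0,0.1,0,0,0,0.55,0,0,0,0,0,0,0.55,0,0,0,0,0,0]' | grep -E 'pos|con'; python3 -m jog '[0.55,0,0,0.08,0,0,0,0.55,0,0,0,0,0,0,0.55,0,0,0,0,0,0]'| grep -E 'pos|con' ;python3 -m jog '[0.55,0,0,0.08,0,0,0,0.55,0,0,0,0,0,0,0.55,0,0,0,0,0,0]'| grep -E 'pos|con'
```

```text
position: [0.4758, -0.3931, 0.0111]
contact_force: [0.7, 0.6, -2.1]
position: [0.4759, -0.3932, 0.0105]
contact_force: [-0.4, -0.1, -1.3]
position: [0.4759, -0.3932, 0.0097]
contact_force: [-1.4, 0.0, -2.5]
```

```bash
python3 -m jog '[0.55,0,0,0.06,0,0,0,0.55,0,0,0,0,0,0,0.55,0,0,0,0,0,0]'| grep -E 'pos|con' ; python3 -m jog '[0.73,0,0,0,0,0,0,0.76,0,0,0,0,0,0,0.85,0,0,0,0,0,0,0.95,0,0,0,0,0,0,1,0,0,0,0,0,0,1,0,0,-0.5,0,0,0,1,0,0,-2,0,0,0,1,0,0,-4,0,0,0,1,0,0,-4,0,0,0,1,0,0,-2,0,0,0]' >/dev/null; python3 -m jog '[1,0,1.5,0,0,0,0,1,0,3,0,0,0,0,1,0,3,0,0,0,0,1,0,3,0,0,0,0,1,0,3,0,0,0,0,1,0,3,0,0,0,0,1,0,3,0,0,0,0,1,0,3,0,0,0,0,1,0,1.5,0,0,0,0,1,0,0,0,0,0,0]' >/dev/null; python3 - <<'E'
from h import *
np.set_printoptions(linewidth=250)
t=get_image('top');s=get_image('side')
np.save('t.npy',t);np.save('s.npy',s)
go(.43,0,.0405,154)
r=np.radians(-4.8);ax=np.array([np.cos(r),np.sin(r)]);ay=np.array([-ax[1],ax[0]])
# brightness profile along cradle length & width, top image, through centre
g=t.mean(2)
c=np.array([.476,-.3934])
def prof(d,e,L,z):
    out=[]
    for k in np.arange(-L,L+.1,3):
        vals=[]
        for j in (-20,-10,0,10,20):
            q=c+d*k/1000+e*j/1000;u,v=proj('top',[*q,z]);vals.append(cv2.getRectSubPix(g.astype(np.float32),(1,1),(float(u),float(v)))[0,0])
        out.append((int(k),int(np.mean(vals))))
    return out
print('len',prof(ax,ay,78,.018));print('wid',prof(ay,ax,54,.018))
E
```

```text
position: [0.4759, -0.3932, 0.0096]
contact_force: [-2.1, 2.1, 4.7]
t 38.6 pos [ 0.4955 -0.154   0.1345] yaw 175.4 grip 0.0920 F [-0.3  0.  -0.8] | shift cm [ 7.76 14.84  9.39] turn rad 0.374 | after turn [12.64 10.98  9.39] tilt [ 0.0006 -0.0008]
len [(-78, 86), (-75, 87), (-72, 88), (-69, 111), (-66, 134), (-63, 139), (-60, 147), (-57, 144), (-54, 120), (-51, 99), (-48, 108), (-45, 111), (-42, 111), (-39, 111), (-36, 111), (-33, 111), (-30, 111), (-27, 111), (-24, 112), (-21, 111), (-18, 111), (-15, 111), (-12, 110), (-9, 111), (-6, 111), (-3, 111), (0, 112), (3, 111), (6, 111), (9, 111), (12, 111), (15, 111), (18, 111), (21, 111), (24, 110), (27, 110), (30, 111), (33, 109), (36, 109), (39, 110), (42, 109), (45, 109), (48, 108), (51, 101), (54, 117), (57, 143), (60, 144), (63, 133), (66, 126), (69, 100), (72, 87), (75, 87), (78, 87)]
wid [(-54, 85), (-51, 86), (-48, 85), (-45, 85), (-42, 86), (-39, 98), (-36, 126), (-33, 123), (-30, 111), (-27, 110), (-24, 110), (-21, 111), (-18, 110), (-15, 109), (-12, 111), (-9, 111), (-6, 111), (-3, 112), (0, 111), (3, 111), (6, 111), (9, 112), (12, 111), (15, 111), (18, 111), (21, 112), (24, 113), (27, 113), (30, 103), (33, 81), (36, 90), (39, 129), (42, 144), (45, 126), (48, 89), (51, 90), (54, 91)]
```

The tin is centred to within about 1 mm along and across the cradle. Next is the stamp.

```bash
python3 - <<'E'
from h import *
def knob(im,n,x0,y0,w,h):
    g=im[y0:y0+h,x0:x0+w].astype(int);m=((g[:,:,0]-g[:,:,2])>35).astype(np.uint8)
    c=max(cv2.findContours(m,0,1)[0],key=cv2.contourArea)[:,0,:]+[x0,y0];return c
for n,f in(('top','t.npy'),('side','s.npy')):
    im=np.load(f);u,v=proj(n,[.43,-.001,.06]).astype(int);c=knob(im,n,u-25,v-25,50,60);print(n,c.min(0),c.max(0),cv2.minEnclosingCircle(c))
    print(plane(n,*cv2.minEnclosingCircle(c)[0],.065))
    if n=='side': k=((c[:,0].min()+c[:,0].max())/2, c[:,1].min()+5);print(plane(n,*k,.068))
E
```

```text
top [305 240] [316 251] ((310.5705871582031, 245.311767578125), 5.90118408203125)
[0.42942839 0.0015721  0.065     ]
side [277 211] [287 230] ((282.3350524902344, 220.67526245117188), 9.698184967041016)
[ 0.42326396 -0.02653584  0.065     ]
[ 0.42652484 -0.01197319  0.068     ]
```

```bash
python3 -m jog '[1,0.7,1.2,0,0,0,0,1,1.5,2.9,0,0,0,0,1,1.6,3.1,0,0,0,0,1,1.6,3.1,0,0,0,0,1,1.4,2.6,0,0,0,0,1,0.7,1.3,0,0,0,0,1,0.3,0.65,0,0,0,0,1,0,0,0,0,0,0,1,0,0,0,0,0,0]' >/dev/null; python3 -c "
from h import *
go(.4295,0,.041,175.4)"
```

```text
t 39.3 pos [ 0.4302 -0.0008  0.1345] yaw 175.3 grip 0.0917 F [ 0.7  0.  -0.7] | shift cm [0.09 0.08 9.35] turn rad -0.001 | after turn [0.09 0.08 9.35] tilt [ 0.001  -0.0008]
```

```bash
python3 -m jog '[1,0.05,0.05,2,0,0,0, 1,0,0,2.5,0,0,0, 1,0,0,2.2,0,0,0, 1,0,0,1.4,0,0,0, 1,0,0,0.8,0,0,0, 1,0,0,0.4,0,0,0, 1,0,0,0,0,0,0, 1,0,0,0,0,0,0]' |grep -E 'pos|con';  python3 -m jog '[0.6,0,0,0,0,0,0, 0.45,0,0,0,0,0,0, 0.38,0,0,0,0,0,0, 0.34,0,0,0,0,0,0, 0.3,0,0,0,0,0,0, 0.25,0,0,0,0,0,0, 0.2,0,0,0,0,0,0, 0.2,0,0,0,0,0,0, 0.2,0,0,0,0,0,0, 0.2,0,0,0,0,0,0]'; python3 -m jog '[0.2,0,0,-0.5,0,0,0, 0.2,0,0,-1,0,0,0, 0.2,0,0,-2,0,0,0, 0.2,0,0,-2,0,0,0, 0.2,0,0,-2,0,0,0,0.2,0,0,-1.5,0,0,0,0.2,0,0,-0.5,0,0,0,0.2,0,0,0,0,0,0.084,0.2,0,0,0,0,0,0, 0.2,0,0,0,0,0,0]' >/dev/null; python3 -c "
from h import *
go(.476,-.3934,.0645,170.6)"
```

```text
position: [0.4299, 0.0002, 0.0418]
contact_force: [0.0, -0.2, 0.3]
time: 40.82
position: [0.429, 0.0009, 0.0411]
tcp_rot: [[-0.997, 0.081, -0.0], [0.081, 0.997, 0.0], [0.0, 0.0, -1.0]]
contact_force: [-0.5, 0.6, -1.0]
grip_width: 0.0277
finger_force: 30.2
t 41.6 pos [0.4287 0.001  0.1358] yaw 170.7 grip 0.0272 F [-0.5  0.1 -0.5] | shift cm [-11.07 -38.15   7.12] turn rad 0.001 | after turn [-11.11 -38.14   7.12] tilt [-0.0006  0.0002]
```

```bash
python3 -m jog '[0.2,-0.4,-1.4,0,0,0,0,0.2,-0.6,-2.1,0,0,0,0,0.2,-0.9,-3.1,0,0,0,0,0.2,-0.9,-3.1,0,0,0,0,0.2,-0.9,-3.1,0,0,0,0,0.2,-0.9,-3.1,0,0,0,0,0.2,-0.9,-3.1,0,0,0,0,0.2,-0.9,-3.1,0,0,0,0,0.2,-0.9,-3.1,0,0,0,0,0.2,-0.9,-3.1,0,0,0,0]' >/dev/null; python3 -m jog '[0.2,-0.9,-3.1,0,0,0,0,0.2,-0.9,-3.1,0,0,0,0,0.2,-0.7,-2.3,0,0,0,0,0.2,-0.4,-1.3,0,0,0,0,0.2,0,0,1.5,0,0,0,0.2,0,0,1.5,0,0,0,0.2,0,0,1,0,0,0,0.2,0,0,0,0,0,0,0.2,0,0,0,0,0,0]' >/dev/null; python3 -c "
from h import *
go(.476,-.3934,.0645,170.6)"
```

```text
t 43.2 pos [ 0.4756 -0.3924  0.0951] yaw 170.6 grip 0.0273 F [-0.1  0.3 -0.1] | shift cm [-0.07 -0.1   3.06] turn rad 0.000 | after turn [-0.07 -0.1   3.06] tilt [-0.0015  0.0018]
```

```bash
python3 -m jog '[0.2,-0.05,-0.08,1,0,0,0,0.2,0,0,0.9,0,0,0,0.2,0,0,0.5,0,0,0,0.2,0,0,0.3,0,0,0,0.2,0,0,0,0,0,0,0.2,0,0,0,0,0,0]' |grep -E 'pos|con'; python3 -m jog '[0.2,0,0,0.1,0,0,0,0.2,0,0,0,0,0,0,0.2,0,0,0,0,0,0]'| grep -E 'pos|con' ;python3 -m jog '[0.2,0,0,0.08,0,0,0,0.2,0,0,0,0,0,0,0.2,0,0,0,0,0,0]'| grep -E 'pos|con'; python3 -m jog '[0.2,0,0,0.06,0,0,0,0.2,0,0,0,0,0,0,0.2,0,0,0,0,0,0]'| grep -E 'pos|con'
```

```text
position: [0.4764, -0.394, 0.069]
contact_force: [-0.1, 0.6, -0.8]
position: [0.4766, -0.3942, 0.0684]
contact_force: [0.1, 0.3, -1.4]
position: [0.4764, -0.394, 0.0673]
contact_force: [0.3, -0.8, -1.2]
position: [0.4764, -0.394, 0.0666]
contact_force: [-0.1, 0.1, -0.9]
```

```bash
python3 -m jog '[0.2,0,0,0.1,0,0,0,0.2,0,0,0,0,0,0,0.2,0,0,0,0,0,0]'| grep -E 'pos|con' ;python3 -m jog '[0.2,0,0,0.08,0,0,0,0.2,0,0,0,0,0,0,0.2,0,0,0,0,0,0]'| grep -E 'pos|con'; python3 -m jog '[0.2,0,0,0.06,0,0,0,0.2,0,0,0,0,0,0,0.2,0,0,0,0,0,0]'| grep -E 'pos|con'
```

```text
position: [0.4764, -0.394, 0.0656]
contact_force: [0.5, -0.5, -0.4]
position: [0.4764, -0.394, 0.0648]
contact_force: [0.2, -0.4, -1.6]
position: [0.4764, -0.394, 0.0643]
contact_force: [-0.5, -0.0, -0.9]
```

```bash
python3 -m jog '[0.2,0,0,0.05,0,0,0,0.2,0,0,0,0,0,0,0.2,0,0,0,0,0,0]'| grep -E 'pos|con' ;python3 -m jog '[0.2,0,0,0.04,0,0,0,0.2,0,0,0,0,0,0,0.2,0,0,0,0,0,0]'| grep -E 'pos|con'
```

```text
position: [0.4765, -0.3942, 0.0641]
contact_force: [-1.4, -0.1, 1.5]
position: [0.4766, -0.3942, 0.0641]
contact_force: [-1.1, 2.5, 6.0]
```

Contact. I'll release, raise straight up, back away and check numerically.

```bash
python3 -m jog '[0.33,0,0,0,0,0,0, 0.4,0,0,0,0,0,0, 0.5,0,0,0,0,0,0, 0.8,0,0,0,0,0,0,1,0,0,0,0,0,0, 1,0,0,0,0,0,0, 1,0,0,-1,0,0,0, 1,0,0,-3,0,0,0, 1,0,0,-4,0,0,0, 1,0,0,-4,0,0,0]' >/dev/null; python3 -m jog '[1,0,1.5,0,0,0,0,1,0,3,0,0,0,0,1,0,3,0,0,0,0,1,0,3,0,0,0,0,1,0,3,0,0,0,0,1,0,3,0,0,0,0,1,0,3,0,0,0,0,1,0,3,0,0,0,0,1,0,1.5,0,0,0,0,1,0,0,0,0,0,0]' >/dev/null; python3 -m jog '[1,0,0,0,0,0,0,1,0,0,0,0,0,0]' | grep -E 'time|pos'; python3 - <<'E'
from h import *
t=get_image('top');s=get_image('side')
def big(m): return max(cv2.findContours(m.astype(np.uint8),0,1)[0],key=cv2.contourArea)[:,0,:]
r=np.radians(-4.8);ax=np.array([np.cos(r),np.sin(r)]);ay=np.array([-ax[1],ax[0]])
u0,v0=435,190;g=t[v0:v0+80,u0:u0+65].astype(int)
k=big((g[:,:,0]-g[:,:,2])>35)+[u0,v0];c,R=cv2.minEnclosingCircle(k);top=plane('top',*c,.091);print('knob top',c,R,top)
b=big(g.max(2)<75)+[u0,v0];W=np.array([plane('top',*p,.03)[:2] for p in b]).astype(np.float32);print('base',cv2.minAreaRect(W))
c=grey(t,u0,v0,65,80);W=np.array([plane('top',*p,.013)[:2] for p in c]);q=[((W@a).min()+(W@a).max())/2 for a in(ax,ay)];print('cradle',q[0]*ax+q[1]*ay)
for n,im in(('top',t),('side',s)):
  for nm,p in(('tape',[.595,-.122,.02]),('note',[.543,.116,.03])):
    u,v=proj(n,p).astype(int);g=im[v-22:v+22,u-22:u+22].astype(int)
    m=(g[:,:,0]-g[:,:,2]>40) if nm=='tape' else g.min(2)>170
    print(n,nm,plane(n,*(big(m).mean(0)*0+np.add(cv2.minAreaRect(big(m))[0],[u-22,v-22])),p[2]))
u,v=proj('side',[*top[:2],.06]).astype(int);g=s[v-25:v+25,u-25:u+25].astype(int);kk=big((g[:,:,0]-g[:,:,2])>35)+[u-25,v-25];print('side knob',kk.min(0),kk.max(0),'expect top',proj('side',[*top[:2],.091]),'handle bottom',proj('side',[*top[:2],.037]))
E
```

```text
time: 47.57
position: [0.5159, -0.1581, 0.1838]
knob top (477.637939453125, 228.01724243164062) 6.1359405517578125 [ 0.47746806 -0.39115506  0.091     ]
base ((0.47804999351501465, -0.39271602034568787), (0.030616024509072304, 0.042574893683195114), 86.00184631347656)
cradle [ 0.49144249 -0.36933386]
top tape [ 0.60770039 -0.12406724  0.02      ]
top note [0.5436604  0.11697713 0.03      ]
side tape [ 0.59355896 -0.12396114  0.02      ]
side note [0.54020876 0.11254033 0.03      ]
side knob [349 318] [363 342] expect top [356.29927357 320.60476966] handle bottom [355.34924928 336.47014385]
```

```bash
python3 -c "
from workcell import ctrl;print(ctrl.finish_job())"
```

```text
the job is handed in; nothing more can be done
None
```

The job is handed in after about 48 s: tape on the post, notes and tin centred in their cradles to about 1 mm, and the stamp upright within about 2 mm of the lid's middle; nothing was tipped, but I viewed 16 pictures, two over the limit of 14, and checked the last placings from image measurements only.

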